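# Set a limit switch with a wedge, just to the click

### The arm

A 6-joint arm with a two-finger parallel gripper is mounted at the origin on the work surface; the furniture and walls round the work are solid. World frame = base frame: x ahead of the robot, y to its left, z up, the work surface at z = 0. Lengths are in mm, angles in rad, forces in N, time in s.
With the tool pointing down it reaches from about 250 to 775 mm from the base axis. Payload 8.9 kg.
Tool frame: the origin (TCP) lies midway between the tips of the shut fingers; the grasp point (between the pads) lies 19 mm behind it; z points along the fingers, y is the line along which they close (so a half turn about z gives the same grasp; the last joint's range is limited). The gripper opens to 85 mm and grips with 20 to 120 N. Pads are 22 mm wide; open, the fingers measure 114 mm over their backs; the gripper's body (76 mm by 85 mm) begins 54 mm behind the grasp point. The pads swing forward as they close: fully open they stand 13 mm farther back than shut.
Start: joints at [1.047, 0.291, -0.153, 1.127, 0, 1.431], TCP at [197.065, 486.61, 231.305] pointing down, gripper open.
Joint ranges: [-2.52, 2.52], [-0.91, 1.74], [-1.3, 1.37], [-1.96, 2.02], [-1.52, 1.47], [-3.14, 3.14]. Speed limits (rad/s): [2.22, 2.22, 2.79, 3.14, 3.14, 3.14].

### API

Orientations are given as a unit quaternion [w, x, y, z].
In Python, from rig import ctrl, optics, close_job gives the robot as it stands.
- The arm moves only by the tool play_rows, never from a script. Its argument "rows" is a list of rows, each an object with "xyz": the shift along the tool's x, y, z in a scale on which 1.0 is 750 mm, a list of three; "rot": the turn, a rotation vector about the tool's x, y, z in parts of the range, where 1.0 means pi rad, a list of three. In form: [{"xyz": [tx, ty, tz], "rot": [wx, wy, wz]}, ...]. A call has 1 to 5 rows; each row is the pose to reach, as a shift and turn from the pose commanded when the call began, along the tool's axes at that moment; what a row does not reach only later rows make up. A row lasts 1/10 s, in which the tool goes at most 50 mm and 8.59 degrees, less where a joint would pass 70% of its speed; a pose out of reach is approached as far as the arm can. A shift or turn number past 1, either way, is cut back to 1. A call with a gripper value outside its range is refused whole. "jaw" is the opening, from -1 (shut) to 1 (fully open), set as the call begins (left out, the last holds). The fingers move at their own pace and stop on an object; "squeeze" is the grip in N (left out, the last holds). Time passes only in rows, so rows that repeat a pose let the fingers close. It gives the time, the measured TCP pose, the force, the opening and the grip force at its end, in the units of the state.
- ctrl.read_state(): the state, without advancing time (a new reading comes with each control period).
- optics.camera(name): name is "side" or "top" or "wrist"; returns the picture (480x640x3 uint8, red, green, blue); there is no depth.
- optics.camera_params(name): a dict with "camera_matrix" (3x3 intrinsics, pixels), "R" (3x3) and "t" (3): a world point X has camera coordinates R X + t; the wrist camera has in their place "T_tool_cam" (4x4, takes a point from camera to tool coordinates, whose origin is the TCP and whose axes are the flange's). Camera axes: x right, y down, z forward; pixel columns grow to the right and rows downward; lengths in mm; the calibration is good to about 2 mm. A picture is of the moment at which its call begins: read the wrist's pose just before it. camera_params takes no time and is no camera call.
- close_job(): hands the job in; it is judged then, once.
The state is a dict: "t": time; "q": joint angles; "joint_vel": joint speeds; "tau": joint torques, N m; "tool_pos": TCP position; "eef_rot": TCP orientation; "force": force on the tool from outside, world axes, zero at the start; "ft_torque": the same for the moment, N m; "gripper_width": finger opening in mm; "grasp_force": force on a finger pad.
Only numpy, scipy, OpenCV 4.12 (cv2) and the standard library are available. Lean on these libraries where they do the work, as an engineer would, in place of code of your own. Each camera call takes 0.05 s, during which the arm holds its last target. There are 200 camera calls.

### The job

Set up the roller-lever limit switch on its rig: lay the beech wedge flat in the channel, thin end towards the roller, and slide it under the roller until the switch has just clicked, so that the pointer stands between the two black marks on the dial. Do not overtravel it: the pointer must never go past the second mark. Leave the wedge there holding the lever, and leave the other things on the bench where they are.

Things in the scene. Friction and masses are not known exactly. Their poses are not given: they have to be found in the camera images.
- switch_rig: Fixed rig: grey base plate 115 x 250 x 10 mm with a shallow channel along its y axis and, on the channel's +x side, a grey switch housing with an upright white dial. Origin: underside of the plate, on the channel's centre line, below the resting roller; z up. Plate: x -35 to 80, y -100 to 150 mm. The wedge is fed along -y: loading end at +y, roller at y = 0.
- channel_floor (a point): Point on the channel floor (rig z = 10 mm, level) at the loading end, on the centre line, rig y = +75 mm; axes as the rig's. The channel is 38 mm wide between aluminium rails 6 mm wide and 7 mm high above the floor (tops at rig z = 17 mm), from rig y = -85 to +95 mm, then flaring outward to y = +126 mm.
- roller_lever (a joint): Angle of the switch lever (rad): 0 at rest, grows as the roller is lifted (up to a stop at 0.5). The switch clicks at 0.13, pointer on the first black mark; the second mark, at 0.22, is the overtravel limit. No felt detent: the pointer shows the click. Spring return: 1.5 N at the roller to start lifting, 3.2 N at the limit. Pivot axis parallel to the rig's x, at rig y = -40, z = 34 mm.
- roller_center (a point): Centre of the black roller at the lever's end (moves with the lever): 22 mm in diameter, 18 mm wide, free-turning about an axis parallel to the rig's x. At rest at rig (0, 0, 26) mm, so its lowest point is 5 mm above the channel floor; 40.8 mm from the pivot.
- pointer_tip (a point): Tip of the thin dark pointer that turns with the lever, 100 mm from the pivot, in front of the white dial; upright at rest, it leans to the rig's -y as the roller rises. Marks: 13 and 22 mm from its rest position. Dial plate: rig x 30 to 33, y -85 to -35, top at z = 145 mm. Housing: x 30 to 70, y -65 to -15, top at z = 60 mm.
- wedge: Loose beech wedge, 100 mm long (y), 32 mm wide (x), about 35 g, flat on the bench at the start. Origin: centre of its flat underside; z up. Top an even slope: 4 mm thick at the thin end (y = -50), 14 mm in the middle, 24 mm at the thick end (y = +50). In the channel it has 3 mm play each side and the rails cover the lowest 7 mm of its sides: fingers across it must keep above that.
- wedge_thin_end (a point): Middle of the wedge's thin end, 50 mm from its origin towards its -y, 2 mm above the underside. Pushing the wedge 10 mm further in lifts the roller 2 mm, about 0.05 rad of lever. Thickness under the roller is about 10 mm at the click, about 14 mm at the limit. Friction holds the wedge where it is left.
- mug: Bystander: mug, 91 mm tall, beyond the wedge to the right; leave it alone.
- tape_roll: Bystander: roll of tape lying flat, 104 mm across, 25 mm high; leave it alone.

How it is judged (in metres and radians):
At the end, for the whole second after the job is handed in: The wedge lies at rest and flat in the channel (underside within 4 mm of the channel floor, within 7 mm of its centre line, tilted less than 0.06 rad), its thin end at least 10 mm past the roller's rest line, and holds the lever between the click (0.13 rad) and the overtravel limit (0.22 rad) (value of joint roller_lever between 0.13 and 0.22 rad and x of wedge in the frame of switch_rig between -0.007 and 0.007 m and z of wedge in the frame of switch_rig between 0.007 and 0.014 m and angle between wedge's own z axis and vertical below 0.06 rad and y of wedge_thin_end in the frame of switch_rig below -0.01 m and linear speed of wedge below 0.01 m/s); the robot touches nothing.
It fails at once if the lever is driven past the overtravel mark (more than 0.235 rad) (value of joint roller_lever above 0.235 rad).
It fails at once if the mug is moved more than 30 mm (distance of mug from where it was at the start of the episode above 0.03 m).
It fails at once if the tape roll is moved more than 30 mm (distance of tape_roll from where it was at the start of the episode above 0.03 m).
It also fails if it takes over 58 s, if anything falls off the work surface, if the arm or the gripper's body presses on something with over 40 N, if the wrist force passes 120 N, or if a joint passes its speed limit or range.

## Working session

There is one attempt and no reset: what is moved stays moved. The work goes in short steps, Python scripts to look and compute and a tool call to move; the robot and the scene stay as the last step left them, time stands still between calls to the robot, and variables do not carry over. Pictures are saved under pics/ and viewed, at most 10 in all, crops included, and the job is handed in when it is done.

Besides the shell and the picture viewer there is one more tool, called after "Emit:" by a JSON object that holds its "method" and its "body". play_rows: Moves the arm, as the interface text tells. Its arguments: {"type":"object","properties":{"rows":{"type":"array"},"jaw":{"type":"number"},"squeeze":{"type":"number"}},"required":["rows"]}

```bash
mkdir -p pics
cat > h.py <<'E'
import numpy as np, cv2
from rig import ctrl, optics, close_job
def cam(n):
    im=optics.camera(n); return im, optics.camera_params(n)
def save(im,name): cv2.imwrite('pics/'+name,im[:,:,::-1])
def ray(p,uv,z):
    K=np.array(p['camera_matrix']);R=np.array(p['R']);t=np.array(p['t']).ravel()
    d=R.T@np.linalg.inv(K)@np.array([uv[0],uv[1],1.]); c=-R.T@t
    return c+d*(z-c[2])/d[2]
def proj(p,X):
    K=np.array(p['camera_matrix']);x=K@(np.array(p['R'])@np.array(X,float)+np.array(p['t']).ravel());return x[:2]/x[2]
E
python3 - <<'E'
from h import *
s=ctrl.read_state();print(s)
for n in('top','side'):
    im,p=cam(n);save(im,n+'0.png');R=np.array(p['R']);print(n,p['camera_matrix'],-R.T@np.array(p['t']).ravel(),R)
print(optics.camera_params('wrist'))
E
```

```text
{'t': 0.0, 'q': array([ 1.04669878e+00,  2.91293155e-01, -1.54093595e-01,  1.12669431e+00,
        1.34405603e-06,  1.43152763e+00]), 'joint_vel': array([ 6.00432909e-04,  1.73412963e-03,  4.15122832e-04, -6.16242121e-04,
       -2.77245133e-05, -5.32079134e-04]), 'tau': array([-1.15608341e-04, -5.37144792e+01,  3.31372082e+01,  1.58291630e-02,
       -2.54531005e-04, -2.20394105e-05]), 'tool_pos': array([196.85417823, 486.2440794 , 230.73782629]), 'eef_rot': array([-2.09811739e-04,  1.91229277e-01,  9.81545185e-01, -6.07134138e-04]), 'force': array([-0.262376  ,  0.16444817, -0.07923774]), 'ft_torque': array([-0.02864459, -0.02178071,  0.04185972]), 'grasp_force': 0.0, 'gripper_width': 85.63859221831895}
top [[543.30962898   0.         309.63597809]
 [  0.         543.30962898 240.9186642 ]
 [  0.           0.           1.        ]] [ 310.134469   -242.61710014 1171.83286302] [[ 0.07247149 -0.99735332 -0.00585196]
 [-0.97656503 -0.06976631 -0.20360107]
 [ 0.20265393  0.02047009 -0.97903644]]
side [[550.78037283   0.         322.45332752]
 [  0.         550.78037283 238.0119822 ]
 [  0.           0.           1.        ]] [471.53544765 731.747717   578.79608229] [[-9.99656623e-01 -2.29670942e-02 -1.26154102e-02]
 [ 8.30940564e-04  4.53409008e-01 -8.91302183e-01]
 [ 2.61905618e-02 -8.91006613e-01 -4.53234234e-01]]
{'camera_matrix': array([[393.44485988,   0.        , 320.22880202],
       [  0.        , 393.44485988, 237.72287377],
       [  0.        ,   0.        ,   1.        ]]), 'T_tool_cam': array([[-4.04834125e-04, -9.50296662e-01, -3.11345612e-01,
         8.09738245e+01],
       [ 9.99999761e-01, -5.59351500e-04,  4.06994124e-04,
        -6.28444422e-01],
       [-5.60916793e-04, -3.11345373e-01,  9.50296661e-01,
        -1.42724603e+02],
       [ 0.00000000e+00,  0.00000000e+00,  0.00000000e+00,
         1.00000000e+00]])}
```

View pics/top0.png

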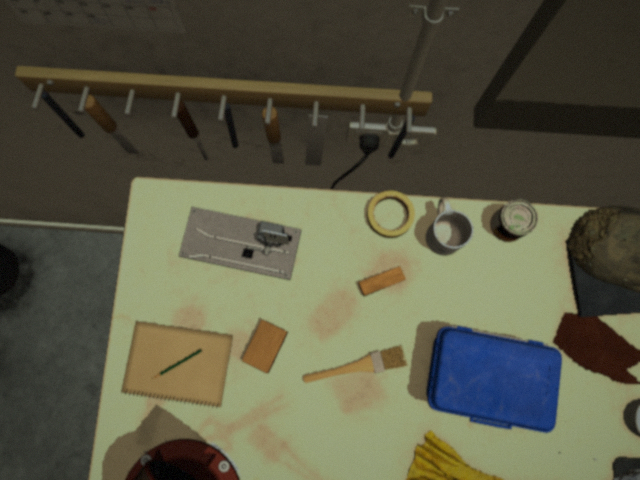

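View pics/side0.png

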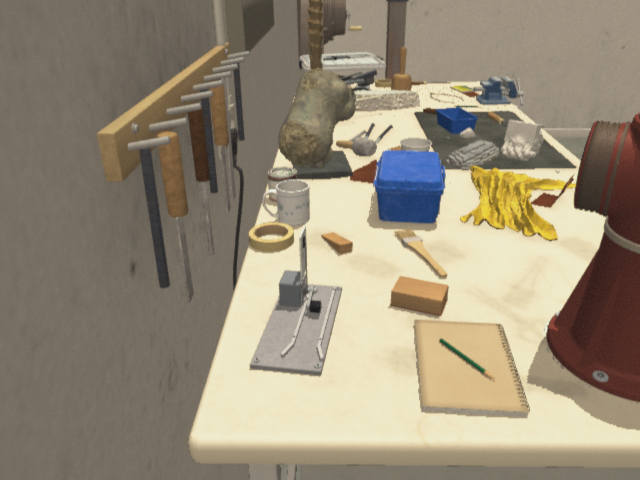

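Top view: the rig plate is at about (240,243) with its flared loading end to the left. The wedge is at (381,280), the tape at (390,214) and the mug at (449,232). I'll measure these next.

Run:
```python
from h import *
im=cv2.imread('pics/top0.png')[:,:,::-1];p=optics.camera_params('top')
sd=cv2.imread('pics/side0.png')[:,:,::-1];ps=optics.camera_params('side')
hsv=cv2.cvtColor(np.ascontiguousarray(im),cv2.COLOR_RGB2HSV)
def rect(mask,roi,z,p):
    m=np.zeros_like(mask);x0,y0,x1,y1=roi;m[y0:y1,x0:x1]=mask[y0:y1,x0:x1]
    c=max(cv2.findContours(m,0,1)[0],key=cv2.contourArea);
    return c,cv2.boxPoints(cv2.minAreaRect(c))
# wedge
print('px wedge',im[280,381],'table',im[300,420],'plate',im[265,200])
m=((hsv[:,:,1]>110)&(hsv[:,:,0]<20)).astype(np.uint8)
c,b=rect(m,(345,255,415,305),0,p)
print('wedge top quad',b.round(1).tolist())
print(np.array([ray(p,q,10) for q in b]).round(0)[:,:2].tolist(), cv2.approxPolyDP(c,2,True).reshape(-1,2).tolist())
g=((hsv[:,:,1]<70)&(hsv[:,:,2]<170)).astype(np.uint8)
c,b=rect(g,(165,195,310,290),10,p)
print('rig quad',b.round(1).tolist(),np.array([ray(p,q,10) for q in b]).round(0)[:,:2].tolist())
hs=cv2.cvtColor(np.ascontiguousarray(sd),cv2.COLOR_RGB2HSV)
ms=((hs[:,:,1]>110)&(hs[:,:,0]<20)).astype(np.uint8)
c,b=rect(ms,(315,225,365,260),0,ps);a=cv2.approxPolyDP(c,1.2,True).reshape(-1,2)
print('side wedge',a.tolist(),np.array([ray(ps,q,0) for q in a]).round(0)[:,:2].tolist())
z=lambda i,x0,y0,x1,y1,k:cv2.resize(i[y0:y1,x0:x1],None,fx=k,fy=k,interpolation=2)
A=z(im,170,190,420,300,3);B=np.zeros((290,750,3),np.uint8)
s1=z(sd,245,225,355,380,1.8);s2=z(sd,310,220,370,265,6);s2=s2[:270]
B[:s1.shape[0],:s1.shape[1]]=s1[:290];B[:s2.shape[0],250:250+s2.shape[1]]=s2
save(np.vstack([A[:310],B][:2]),'crop.png')
```

```text
px wedge [147 105  54] table [155 167 122] plate [157 164 123]
wedge top quad [[357.29998779296875, 281.0], [400.3999938964844, 264.79998779296875], [406.0, 279.6000061035156], [362.79998779296875, 295.79998779296875]]
[[470.0, -327.0], [512.0, -418.0], [481.0, -431.0], [439.0, -340.0]] [[401, 268], [392, 268], [359, 281], [362, 293], [367, 294], [403, 280], [405, 277]]
rig quad [[165.0, 195.0], [309.0, 195.0], [309.0, 289.0], [165.0, 289.0]] [[632.0, 111.0], [655.0, -209.0], [445.0, -225.0], [423.0, 84.0]]
side wedge [[322, 235], [340, 253], [351, 249], [351, 242], [334, 233]] [[506.0, -422.0], [465.0, -333.0], [440.0, -352.0], [439.0, -386.0], [478.0, -432.0]]
```

View pics/crop.png

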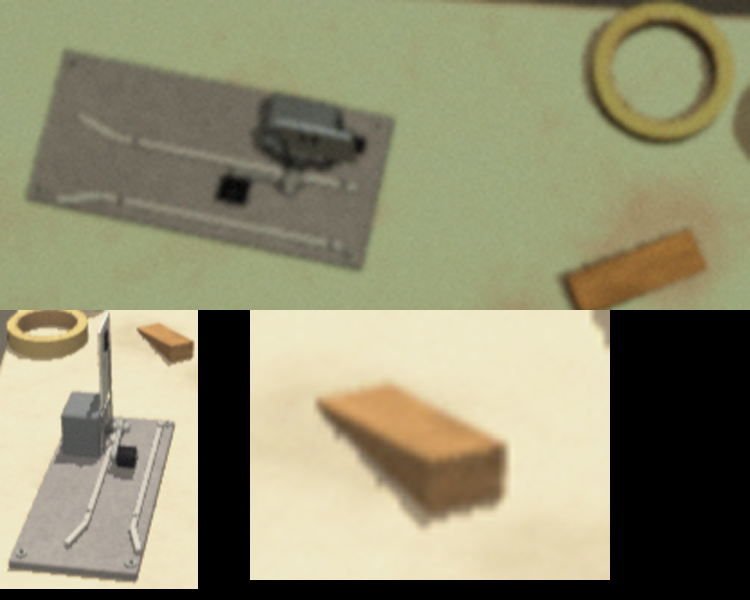

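The thick end of the wedge points towards world +y and the thin end towards (+x,-y), already roughly the feed direction. The rig corners in top-image pixels are (191.7,206.7), (301.3,229.3), (290.3,279.7) and (179,256.3).

```bash
cat >> h.py <<'E'
from scipy.spatial.transform import Rotation as Ro
def down(yaw): # tool y at angle yaw in world, z down
    y=np.array([np.cos(yaw),np.sin(yaw),0]);z=np.array([0,0,-1.]);return np.c_[np.cross(y,z),y,z]
def plan(P,yaw):
    s=ctrl.read_state();w=s['eef_rot'];R=Ro.from_quat([w[1],w[2],w[3],w[0]]).as_matrix()
    print('t',round(s['t'],2),'at',s['tool_pos'].round(1),'shift',(R.T@(np.array(P)-s['tool_pos'])).round(1),'rot',Ro.from_matrix(R.T@down(yaw)).as_rotvec().round(3),'F',s['force'].round(1),'w',s['gripper_width'].round(1))
def wcam():
    s=ctrl.read_state();w=s['eef_rot'];im=optics.camera('wrist');p=dict(optics.camera_params('wrist'))
    T=np.eye(4);T[:3,:3]=Ro.from_quat([w[1],w[2],w[3],w[0]]).as_matrix();T[:3,3]=s['tool_pos']
    C=np.linalg.inv(T@np.array(p['T_tool_cam']));p['R']=C[:3,:3];p['t']=C[:3,3];return im,p
E
python3 - <<'E'
from h import *
p=optics.camera_params('top')
px=[(191.7,206.7),(301.3,229.3),(290.3,279.7),(179,256.3)]
W=np.array([ray(p,q,10)[:2] for q in px]);L=np.array([(80,150),(80,-100),(-35,-100),(-35,150)],float)
print(W.round(1).tolist(),np.linalg.norm(W-np.roll(W,-1,0),axis=1))
a=W-W.mean(0);b=L-L.mean(0)
th=np.arctan2((b[:,0]*a[:,1]-b[:,1]*a[:,0]).sum(),(a*b).sum());c,s=np.cos(th),np.sin(th);R=np.array([[c,-s],[s,c]])
o=W.mean(0)-R@L.mean(0);print('rig yaw',th,'origin',o,'res',(W-(L@R.T+o)).round(1).tolist())
print('roller px',ray(p,(170+233/3,190+190/3),37))
plan([474,-385,200],np.arctan2(.418,.908))
E
```

```text
[[609.3, 48.0], [575.3, -198.2], [462.6, -183.0], [496.3, 62.6]] [248.51438758 113.70257031 247.84254403 113.87887855]
rig yaw -0.1357713395662248 origin [510.19019306 -89.38256371] res [[-0.5, -0.4], [-0.6, 1.1], [0.6, 0.7], [0.5, -1.4]]
roller px [508.78170502 -89.50113192  37.        ]Traceback (most recent call last):
  File "<stdin>", line 10, in <module>
  File "h.py", line 17, in plan
    print('t',round(s['t'],2),'at',s['tool_pos'].round(1),'shift',(R.T@(np.array(P)-s['tool_pos'])).round(1),'rot',Ro.from_matrix(R.T@down(yaw)).as_rotvec().round(3),'F',s['force'].round(1),'w',s['gripper_width'].round(1))
                                                                                                                                                                                                  ^^^^^^^^^^^^^^^^^^^^^^^^
AttributeError: 'float' object has no attribute 'round'
```

```bash
sed -i "s/s\['gripper_width'\].round(1)/round(float(s['gripper_width']),1)/" h.py; python3 -c "
from h import *
plan([474,-385,200],.4315)"
```

```text
t 0.1 at [196.9 486.3 230.8] shift [-583.9 -703.5   31.5] rot [-0.001  0.     0.755] F [ 0.1 -0.9  0.3] w 85.5
```

Units first: shifts go in shares of 750 mm and turns go in shares of pi rad. So -192 mm / 750 = -0.256, -160 mm / 750 = -0.2133, 0.75 rad / 3.1416 = 0.2387.

Emit:
{"method": "play_rows", "body": {"rows": [{"xyz": [-0.0427,-0.0507,0],"rot": [0,0,0.0477]},{"xyz": [-0.0853,-0.1027,0],"rot": [0,0,0.0955]},{"xyz": [-0.128,-0.1533,0],"rot": [0,0,0.1432]},{"xyz": [-0.1707,-0.2053,0],"rot": [0,0,0.191]},{"xyz": [-0.2133,-0.256,0],"rot": [0,0,0.2387]}], "jaw": 0.5}}

```text
t: 0.6
tool_pos: [273.0, 247.0, 231.1]
eef_rot: [0.0, 0.54, 0.842, -0.0]
force: [1.3, -0.3, 0.8]
gripper_width: 64.1
grasp_force: 0.0
```

```bash
python3 -c "
from h import *
plan([474,-385,200],.4315)"
```

```text
t 0.6 at [273.  247.  231.1] shift [-658.2  -81.3   31.2] rot [ 0.     0.    -0.001] F [ 1.3 -0.3  0.8] w 64.1
```

Scaled: -244 mm / 750 = -0.3253, -195 mm / 750 = -0.26.

Emit:
{"method": "play_rows", "body": {"rows": [{"xyz": [-0.064,-0.008,0.0027],"rot": [0,0,0]},{"xyz": [-0.1293,-0.016,0.0053],"rot": [0,0,0]},{"xyz": [-0.1947,-0.024,0.008],"rot": [0,0,0]},{"xyz": [-0.26,-0.032,0.0107],"rot": [0,0,0]},{"xyz": [-0.3253,-0.04,0.0133],"rot": [0,0,0]}]}}

```text
t: 1.1
tool_pos: [349.1, 13.0, 221.3]
eef_rot: [0.0, 0.537, 0.843, 0.0]
force: [2.1, 0.2, 0.6]
gripper_width: 64.2
grasp_force: 0.0
```

Scaled: -244 mm / 750 = -0.3253, -195 mm / 750 = -0.26.

Emit:
{"method": "play_rows", "body": {"rows": [{"xyz": [-0.064,-0.008,0.0027],"rot": [0,0,0]},{"xyz": [-0.1293,-0.016,0.0053],"rot": [0,0,0]},{"xyz": [-0.1947,-0.024,0.008],"rot": [0,0,0]},{"xyz": [-0.26,-0.032,0.0107],"rot": [0,0,0]},{"xyz": [-0.3253,-0.04,0.0133],"rot": [0,0,0]}]}}

```text
t: 1.6
tool_pos: [424.9, -221.0, 211.0]
eef_rot: [-0.0, 0.538, 0.843, 0.0]
force: [1.8, 1.2, 1.1]
gripper_width: 64.3
grasp_force: 0.0
```

Scaled: -170 mm / 750 = -0.2267, -165 mm / 750 = -0.22.

Emit:
{"method": "play_rows", "body": {"rows": [{"xyz": [-0.064,-0.008,0.0027],"rot": [0,0,0]},{"xyz": [-0.1293,-0.016,0.008],"rot": [0,0,0]},{"xyz": [-0.1867,-0.024,0.0147],"rot": [0,0,0]},{"xyz": [-0.22,-0.0267,0.0147],"rot": [0,0,0]},{"xyz": [-0.2267,-0.028,0.0147],"rot": [0,0,0]}]}}

```text
t: 2.1
tool_pos: [477.8, -384.3, 199.0]
eef_rot: [-0.0, 0.538, 0.843, -0.0]
force: [-0.3, 0.5, -0.7]
gripper_width: 64.2
grasp_force: 0.0
```

Run:
```python
from h import *
plan([474,-385,200],.4315)
im,p=wcam();save(im,'w1.png')
hsv=cv2.cvtColor(im,cv2.COLOR_RGB2HSV)
m=((hsv[:,:,1]>110)&(hsv[:,:,0]<20)).astype(np.uint8)
c=max(cv2.findContours(m,0,1)[0],key=cv2.contourArea);a=cv2.approxPolyDP(c,4,True).reshape(-1,2)
for q in a: print(q,*[ray(p,q,z)[:2].round(1) for z in(0,4,24)])
```

```text
t 2.1 at [ 477.8 -384.3  199. ] shift [ 1.  -3.8 -1. ] rot [-0.    -0.001  0.002] F [-0.3  0.5 -0.7] w 64.2
[306 140] [ 442.5 -339.6] [ 442.5 -339.3] [ 442.5 -337.6]
[300 144] [ 439.2 -344.7] [ 439.3 -344.3] [ 439.5 -342.4]
[305 251] [ 482.6 -431. ] [ 482.1 -429.6] [ 479.8 -422.7]
[338 251] [ 510.2 -418.2] [ 509.4 -417. ] [ 505.5 -410.7]
[339 142] [ 468.5 -329.3] [ 468.2 -329.1] [ 466.7 -328.1]
```

View pics/w1.png

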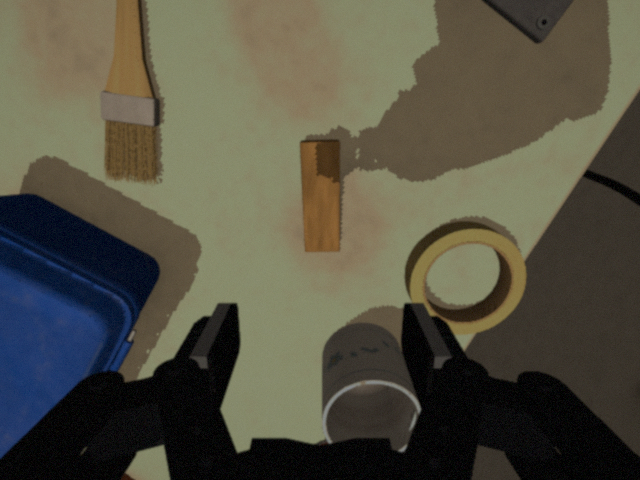

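The wedge runs from its thick end at px rows ~141 to its thin end at row 251, columns 302–340. Its measured length is 98.7 mm, as it should be, with centre (474.8,-378.7) and yaw 0.44. The box, tape and mug are clear of the grasp. I'll grasp 37 mm towards the thick end, at (459,-345).

```bash
python3 -c "
from h import *
plan([459.1,-345.2,9],.4395)"
```

```text
t 2.15 at [ 477.6 -383.4  199.2] shift [ 42.2  -0.6 190.3] rot [-0.    -0.001 -0.005] F [-0.1 -0.4 -0.9] w 63.9
```

Scaled: 165 mm / 750 = 0.22, 150 mm / 750 = 0.2, -0.005 rad / 3.1416 = -0.0016.

Emit:
{"method": "play_rows", "body": {"rows": [{"xyz": [0.0267,0,0.04],"rot": [0,0,-0.0016]},{"xyz": [0.056,-0.0007,0.0933],"rot": [0,0,-0.0016]},{"xyz": [0.056,-0.0007,0.1533],"rot": [0,0,-0.0016]},{"xyz": [0.056,-0.0007,0.2],"rot": [0,0,-0.0016]},{"xyz": [0.056,-0.0007,0.22],"rot": [0,0,-0.0016]}]}}

```text
t: 2.65
tool_pos: [457.4, -340.7, 32.4]
eef_rot: [-0.002, 0.535, 0.845, 0.001]
force: [-0.5, 0.0, 0.2]
gripper_width: 64.1
grasp_force: 0.0
```

Emit:
{"method": "play_rows", "body": {"rows": [{"xyz": [0,0,0.0107],"rot": [0,0,0]},{"xyz": [0,0,0.0213],"rot": [0,0,0]},{"xyz": [0,0,0.0293],"rot": [0,0,0]},{"xyz": [0,0,0.0333],"rot": [0,0,0]},{"xyz": [0,0,0.0333],"rot": [0,0,0]}]}}

```text
t: 3.15
tool_pos: [459.6, -344.0, 10.5]
eef_rot: [0.0, 0.535, 0.845, -0.0]
force: [0.5, -0.5, -0.0]
gripper_width: 64.2
grasp_force: 0.0
```

```bash
python3 -c "
from h import *
plan([459.1,-345.2,9],.4395)"
```

```text
t 3.15 at [ 459.6 -344.    10.5] shift [-0.9 -0.9  1.5] rot [0.    0.    0.002] F [ 0.5 -0.5 -0. ] w 64.2
```

Close gently on the wedge (the first call may need more rows).

Scaled: 1 mm / 750 = 0.0013, -0.5 mm / 750 = -0.0007.

Emit:
{"method": "play_rows", "body": {"rows": [{"xyz": [0,-0.0007,0.0013],"rot": [0,0,0]},{"xyz": [0,-0.0007,0.0013],"rot": [0,0,0]},{"xyz": [0,-0.0007,0.0013],"rot": [0,0,0]},{"xyz": [0,-0.0007,0.0013],"rot": [0,0,0]},{"xyz": [0,-0.0007,0.0013],"rot": [0,0,0]}], "jaw": -1, "squeeze": 30}}

```text
t: 3.65
tool_pos: [459.2, -344.4, 9.7]
eef_rot: [0.0, 0.535, 0.845, -0.0]
force: [-0.7, 0.9, 4.8]
gripper_width: 30.8
grasp_force: 30.3
```

Scaled: -20 mm / 750 = -0.0267, -12 mm / 750 = -0.016.

Emit:
{"method": "play_rows", "body": {"rows": [{"xyz": [0,0,0],"rot": [0,0,0]},{"xyz": [0,0,0],"rot": [0,0,0]},{"xyz": [0,0,-0.0067],"rot": [0,0,0]},{"xyz": [0,0,-0.016],"rot": [0,0,0]},{"xyz": [0,0,-0.0267],"rot": [0,0,0]}]}}

```text
t: 4.15
tool_pos: [458.9, -344.1, 29.8]
eef_rot: [-0.0, 0.535, 0.845, 0.0]
force: [-0.5, -0.5, 0.4]
gripper_width: 31.1
grasp_force: 29.8
```

Scaled: 148 mm / 750 = 0.1973, -100 mm / 750 = -0.1333, 0.34 rad / 3.1416 = 0.1082.

Emit:
{"method": "play_rows", "body": {"rows": [{"xyz": [0,0,-0.0533],"rot": [0,0,0]},{"xyz": [0.0267,0.012,-0.1067],"rot": [0,0,0]},{"xyz": [0.08,0.0347,-0.1333],"rot": [0,0,0.0318]},{"xyz": [0.1387,0.06,-0.1333],"rot": [0,0,0.07]},{"xyz": [0.1973,0.0853,-0.1333],"rot": [0,0,0.1082]}]}}

```text
t: 4.65
tool_pos: [454.0, -182.0, 130.8]
eef_rot: [0.001, 0.673, 0.74, 0.0]
force: [0.8, 0.4, -0.6]
gripper_width: 30.8
grasp_force: 30.0
```

```bash
python3 -c "
from h import *
plan([449,0,130],-.1358);plan([526.1,27.2,80],-.1358)"
```

```text
t 4.65 at [ 454.  -182.   130.8] shift [181.7  12.3   0.6] rot [0.002 0.001 0.231] F [ 0.8  0.4 -0.6] w 30.8
t 4.65 at [ 454.  -182.   130.8] shift [201.5  91.5  50.7] rot [0.002 0.001 0.231] F [ 0.8  0.4 -0.6] w 30.8
```

Scaled: 195 mm / 750 = 0.26, 175 mm / 750 = 0.2333, 0.231 rad / 3.1416 = 0.0735.

Emit:
{"method": "play_rows", "body": {"rows": [{"xyz": [0.06,0.004,0],"rot": [0,0,0.0318]},{"xyz": [0.12,0.008,0],"rot": [0,0,0.0637]},{"xyz": [0.18,0.012,0],"rot": [0,0,0.0735]},{"xyz": [0.2333,0.0267,0],"rot": [0,0,0.0735]},{"xyz": [0.26,0.0733,0.0267],"rot": [0,0,0.0735]}]}}

```text
t: 5.15
tool_pos: [488.2, 19.3, 111.7]
eef_rot: [0.001, 0.751, 0.66, 0.001]
force: [0.7, -1.6, 0.1]
gripper_width: 30.9
grasp_force: 30.0
```

```bash
python3 -c "
from h import *
plan([526.1,27.2,75],-.1358)"
```

```text
t 5.15 at [488.2  19.3 111.7] shift [12.7 36.5 36.8] rot [ 0.002 -0.     0.007] F [ 0.7 -1.6  0.1] w 30.9
```

Scaled: 33 mm / 750 = 0.044, 15 mm / 750 = 0.02.

Emit:
{"method": "play_rows", "body": {"rows": [{"xyz": [0.008,0.02,0.02],"rot": [0,0,0]},{"xyz": [0.0147,0.044,0.044],"rot": [0,0,0]},{"xyz": [0.0147,0.044,0.044],"rot": [0,0,0]},{"xyz": [0.0147,0.044,0.044],"rot": [0,0,0]},{"xyz": [0.0147,0.044,0.044],"rot": [0,0,0]}]}}

```text
t: 5.65
tool_pos: [522.5, 23.0, 77.1]
eef_rot: [0.0, 0.752, 0.66, 0.0]
force: [0.2, -0.3, -0.6]
gripper_width: 31.4
grasp_force: 30.0
```

Run:
```python
from h import *
plan([526.1,27.2,75],-.1358)
im,p=wcam();save(im,'w2.png')
c,s=np.cos(-.1358),np.sin(-.1358)
def rw(x,y,z): return [510.2+c*x-s*y,-89.4+s*x+c*y,z]
for q in [(80,-100,10),(-35,-100,10),(19,0,17),(-19,0,17),(19,95,17),(-19,95,17),(0,0,37),(-9,11,26)]: print(q,proj(p,rw(*q)).round(0))
```

```text
t 5.65 at [522.5  23.   77.1] shift [4.7 3.  2.1] rot [0.    0.    0.005] F [ 0.2 -0.3 -0.6] w 31.4
(80, -100, 10) [433. 526.]
(-35, -100, 10) [277. 525.]
(19, 0, 17) [355. 425.]
(-19, 0, 17) [296. 424.]
(19, 95, 17) [361. 290.]
(-19, 95, 17) [294. 290.]
(0, 0, 37) [326. 450.]
(-9, 11, 26) [311. 421.]
```

View pics/w2.png

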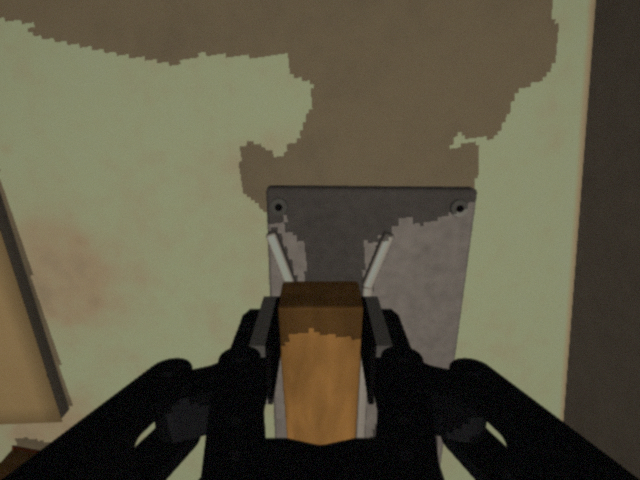

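The wedge is held straight, with its thick end at columns 281–361, row 283. The plate's loading-end corners are at about (268,188) and (475,188), and the rail flare tips at (272,235) and (388,236).

Run:
```python
from h import *
im=cv2.imread('pics/w2.png')[:,:,::-1]
s=ctrl.read_state();w=s['eef_rot'];p=dict(optics.camera_params('wrist'))
T=np.eye(4);T[:3,:3]=Ro.from_quat([w[1],w[2],w[3],w[0]]).as_matrix();T[:3,3]=s['tool_pos']
C=np.linalg.inv(T@np.array(p['T_tool_cam']));p['R']=C[:3,:3];p['t']=C[:3,3]
c,sn=np.cos(-.1358),np.sin(-.1358);R=np.array([[c,-sn],[sn,c]])
rl=lambda q,z:(R.T@(ray(p,q,z)[:2]-[510.2,-89.4])).round(1)
for n,q,z in [('TL -35,150',(268,188),10),('TR 80,150',(475,188),10),('flareL y126',(271,235),17),('flareR',(389,236),17),('right edge lo 80,?',(457,400),10)]: print(n,rl(q,z))
print('tcp rig',R.T@(s['tool_pos'][:2]-[510.2,-89.4]))
zb=s['tool_pos'][2]-9.7
for q in [(281,300),(361,300)]: print('wedge', rl(q,zb+23))
```

```text
TL -35,150 [-32.3 152. ]
TR 80,150 [ 79.4 152.6]
flareL y126 [-30.6 127.6]
flareR [ 33.3 127.4]
right edge lo 80,? [85.4 13.4]
tcp rig [ -2.83850921 112.95965932]
wedge [-18.2 126.3]
wedge [ 11.  126.5]
```

Scaled: 48 mm / 750 = 0.064, 4.4 mm / 750 = 0.0059, 0.02 rad / 3.1416 = 0.0064.

Emit:
{"method": "play_rows", "body": {"rows": [{"xyz": [0.0053,0.0059,0],"rot": [0,0,0.0064]},{"xyz": [0.0053,0.0059,0.02],"rot": [0,0,0.0064]},{"xyz": [0.0053,0.0059,0.04],"rot": [0,0,0.0064]},{"xyz": [0.0053,0.0059,0.0573],"rot": [0,0,0.0064]},{"xyz": [0.0053,0.0059,0.064],"rot": [0,0,0.0064]}]}}

```text
t: 6.2
tool_pos: [527.4, 26.6, 27.8]
eef_rot: [-0.0, 0.758, 0.652, -0.0]
force: [0.2, 0.1, -0.7]
gripper_width: 31.3
grasp_force: 30.1
```

Emit:
{"method": "play_rows", "body": {"rows": [{"xyz": [0,0,0.0027],"rot": [0,0,0]},{"xyz": [0,0,0.0053],"rot": [0,0,0]},{"xyz": [0,0,0.0067],"rot": [0,0,0]},{"xyz": [0,0,0.008],"rot": [0,0,0]},{"xyz": [0,0,0.008],"rot": [0,0,0]}]}}

```text
t: 6.7
tool_pos: [527.9, 26.5, 22.5]
eef_rot: [0.0, 0.758, 0.652, 0.0]
force: [0.3, 0.2, 0.1]
gripper_width: 31.3
grasp_force: 30.1
```

Scaled: 2.2 mm / 750 = 0.0029, 1.5 mm / 750 = 0.002.

Emit:
{"method": "play_rows", "body": {"rows": [{"xyz": [0,0,0.0009],"rot": [0,0,0]},{"xyz": [0,0,0.002],"rot": [0,0,0]},{"xyz": [0,0,0.0029],"rot": [0,0,0]},{"xyz": [0,0,0.0029],"rot": [0,0,0]},{"xyz": [0,0,0.0029],"rot": [0,0,0]}]}}

```text
t: 7.2
tool_pos: [527.8, 26.5, 20.1]
eef_rot: [-0.0, 0.758, 0.652, -0.0]
force: [-0.6, -0.4, -0.0]
gripper_width: 31.0
grasp_force: 30.1
```

Run:
```python
from h import *
plan([527,27,20],-.15)
im,p=wcam();save(im,'w3.png')
```

```text
t 7.2 at [527.8  26.5  20.1] shift [ 0.3 -0.9  0.1] rot [-0.  0. -0.] F [-0.6 -0.4 -0. ] w 31.0
```

View pics/w3.png

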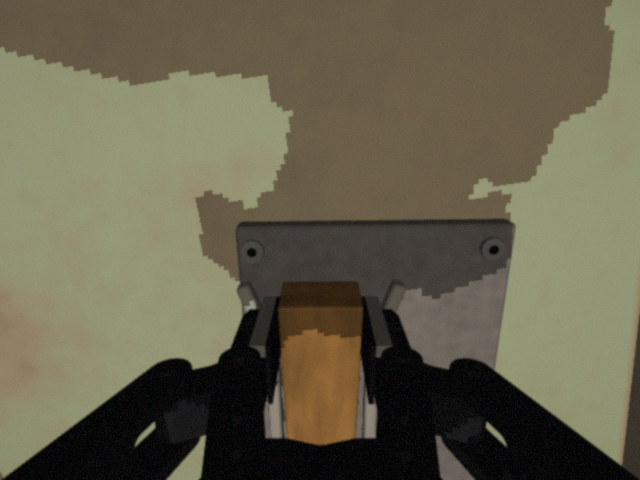

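The wedge sits between the rails with similar gaps on both sides. I'll slide it in, turning back slightly to match the plate.

Scaled: -30 mm / 750 = -0.04, -26 mm / 750 = -0.0347, -0.012 rad / 3.1416 = -0.0038.

Emit:
{"method": "play_rows", "body": {"rows": [{"xyz": [-0.008,0,0],"rot": [0,0,-0.0019]},{"xyz": [-0.0173,0.0001,0],"rot": [0,0,-0.0038]},{"xyz": [-0.0267,0.0003,0],"rot": [0,0,-0.0038]},{"xyz": [-0.0347,0.0004,0],"rot": [0,0,-0.0038]},{"xyz": [-0.04,0.0004,0],"rot": [0,0,-0.0038]}]}}

```text
t: 7.75
tool_pos: [523.5, -3.9, 20.1]
eef_rot: [-0.0, 0.754, 0.656, 0.0]
force: [0.7, 1.4, -1.3]
gripper_width: 30.9
grasp_force: 30.0
```

Scaled: -24 mm / 750 = -0.032, -22 mm / 750 = -0.0293.

Emit:
{"method": "play_rows", "body": {"rows": [{"xyz": [-0.008,0,0],"rot": [0,0,0]},{"xyz": [-0.016,0,0],"rot": [0,0,0]},{"xyz": [-0.024,0,0],"rot": [0,0,0]},{"xyz": [-0.0293,0,0],"rot": [0,0,0]},{"xyz": [-0.032,0,0],"rot": [0,0,0]}]}}

```text
t: 8.25
tool_pos: [520.3, -27.3, 20.1]
eef_rot: [-0.0, 0.754, 0.657, -0.0]
force: [0.8, 1.1, -1.0]
gripper_width: 31.2
grasp_force: 30.0
```

Run:
```python
from h import *
# pre-move lever at rest is in top0
c,s=np.cos(-.1358),np.sin(-.1358);rw=lambda x,y,z:[510.2+c*x-s*y,-89.4+s*x+c*y,z]
print('tcp rig',c*(ctrl.read_state()['tool_pos'][0]-510.2)+s*(ctrl.read_state()['tool_pos'][1]+89.4),-s*(ctrl.read_state()['tool_pos'][0]-510.2)+c*(ctrl.read_state()['tool_pos'][1]+89.4))
w,pw=wcam();t,pt=cam('top');sd,ps=cam('side');t0=cv2.imread('pics/top0.png')[:,:,::-1]
for n,p in(('top',pt),('wr',pw),('side',ps)):
  print(n,[proj(p,rw(27,-40-d,134)).round(1).tolist() for d in(0,13,22)])
z=lambda i,x0,y0,x1,y1,k:cv2.resize(np.ascontiguousarray(i[y0:y1,x0:x1]),None,fx=k,fy=k,interpolation=2)
A=np.hstack([z(t0,230,205,305,265,5),z(t,230,205,305,265,5)])
B=np.hstack([z(w,200,200,640,480,.9),z(sd,265,215,355,320,2.4)[:252]])
B=cv2.copyMakeBorder(B,0,0,0,750-B.shape[1],0)
save(np.vstack([A,B]),'c2.png')
```

```text
tcp rig 1.5621141598828103 62.86987731289443
top [[264.9, 234.5], [271.4, 235.8], [275.9, 236.8]]
wr [[444.2, 1005.8], [438.7, 1025.5], [435.2, 1038.2]]
side [[302.9, 240.6], [304.3, 237.3], [305.2, 235.1]]
```

View pics/c2.png

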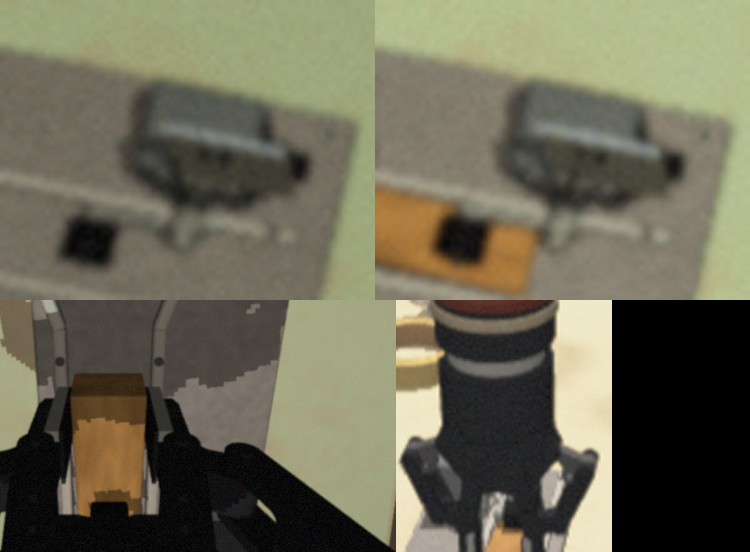

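The top view shows the roller on the wedge, with the wedge's thin end past it at about px (261.8,258).

```bash
cat >> h.py <<'E'
def thin():
    t,p=cam('top');h=cv2.cvtColor(t,cv2.COLOR_RGB2HSV)
    m=((h[:,:,1]>110)&(h[:,:,0]<20)&(h[:,:,2]>60)).astype(np.uint8);m[:235]=0;m[275:]=0;m[:,:190]=0;m[:,300:]=0
    c,s=np.cos(-.1358),np.sin(-.1358);ys,xs=np.nonzero(m)
    P=np.array([ray(p,q,13)[:2] for q in zip(xs,ys)])-[510.2,-89.4]
    r=np.c_[c*P[:,0]+s*P[:,1],-s*P[:,0]+c*P[:,1]]
    prof=[r[(abs(r[:,0]-x)<3),1].min() for x in(-9,-5,0,5)]
    print('thin y by x',np.round(prof,1),'x range',np.percentile(r[:,0],[1,99]).round(1))
    # roller dark
    return t
E
python3 - <<'E'
from h import *
t=thin();v=t[235:272,238:260].max(2);ys,xs=np.nonzero(v<45);print('roller px',xs.mean()+238,ys.mean()+235,len(xs))
t0=cv2.imread('pics/top0.png')[:,:,::-1];v=t0[235:272,238:260].max(2);ys,xs=np.nonzero(v<45);print('rest',xs.mean()+238,ys.mean()+235,len(xs))
p=optics.camera_params('top');c,s=np.cos(-.1358),np.sin(-.1358);rw=lambda x,y,z:[510.2+c*x-s*y,-89.4+s*x+c*y,z]
for a in(0,.1,.13,.175,.22):
  b=np.arctan2(-8,40)+a;print(a,proj(p,rw(0,-40+40.8*np.cos(b),34+40.8*np.sin(b))).round(2))
E
```

```text
thin y by x [-26.  -26.  -25.  -25.7] x range [-14.2  18.6]
roller px 246.94736842105263 252.3859649122807 57
rest 247.6 252.68571428571428 70
0 [248.28 253.61]
0.1 [247.79 253.21]
0.13 [247.68 253.1 ]
0.175 [247.54 252.94]
0.22 [247.44 252.78]
```

Scaled: -14 mm / 750 = -0.0187, -13 mm / 750 = -0.0173.

Emit:
{"method": "play_rows", "body": {"rows": [{"xyz": [-0.0053,0,0],"rot": [0,0,0]},{"xyz": [-0.0107,0,0.0003],"rot": [0,0,0]},{"xyz": [-0.0147,0,0.0005],"rot": [0,0,0]},{"xyz": [-0.0173,0,0.0005],"rot": [0,0,0]},{"xyz": [-0.0187,0,0.0005],"rot": [0,0,0]}]}}

```text
t: 8.95
tool_pos: [518.4, -40.9, 19.8]
eef_rot: [-0.0, 0.754, 0.657, 0.0]
force: [0.2, 3.8, 1.0]
gripper_width: 31.0
grasp_force: 30.2
```

Emit:
{"method": "play_rows", "body": {"rows": [{"xyz": [0,0,0],"rot": [0,0,0]},{"xyz": [0,0,0],"rot": [0,0,0]}]}}

```text
t: 9.15
tool_pos: [518.4, -40.9, 19.8]
eef_rot: [0.0, 0.754, 0.657, -0.0]
force: [-0.2, 1.8, 1.6]
gripper_width: 31.1
grasp_force: 30.3
```

Run:
```python
from h import *
thin();plan([527,27,20],-.1358)
```

```text
thin y by x [-39.7 -39.2 -39.9 -39.4] x range [-14.2  26.4]
t 9.2 at [518.4 -40.9  19.8] shift [68.5 -0.8 -0.3] rot [ 0.     0.    -0.002] F [-0.3  2.3  1.3] w 31.1
```

Release, then retreat upward and towards the loading end.

Emit:
{"method": "play_rows", "body": {"rows": [{"xyz": [0,0,0],"rot": [0,0,0]},{"xyz": [0,0,0],"rot": [0,0,0]},{"xyz": [0,0,0],"rot": [0,0,0]},{"xyz": [0,0,0],"rot": [0,0,0]},{"xyz": [0,0,0],"rot": [0,0,0]}], "jaw": 0.2}}

```text
t: 9.7
tool_pos: [518.4, -40.9, 19.7]
eef_rot: [0.0, 0.754, 0.657, -0.0]
force: [-0.3, -0.9, 0.1]
gripper_width: 51.5
grasp_force: 0.0
```

Scaled: -120 mm / 750 = -0.16, -90 mm / 750 = -0.12.

Emit:
{"method": "play_rows", "body": {"rows": [{"xyz": [0,0,-0.0133],"rot": [0,0,0]},{"xyz": [0,0,-0.0333],"rot": [0,0,0]},{"xyz": [0,0,-0.0733],"rot": [0,0,0]},{"xyz": [0.0133,0,-0.12],"rot": [0,0,0]},{"xyz": [0.0533,0,-0.16],"rot": [0,0,0]}]}}

```text
t: 10.2
tool_pos: [524.2, -2.4, 142.1]
eef_rot: [0.001, 0.755, 0.656, 0.0]
force: [1.5, 0.9, -0.5]
gripper_width: 51.1
grasp_force: 0.0
```

Scaled: -150 mm / 750 = -0.2, -145 mm / 750 = -0.1933.

Emit:
{"method": "play_rows", "body": {"rows": [{"xyz": [0.04,-0.04,0],"rot": [0,0,0]},{"xyz": [0.08,-0.0867,0],"rot": [0,0,0]},{"xyz": [0.1133,-0.14,0],"rot": [0,0,0]},{"xyz": [0.1333,-0.1933,0],"rot": [0,0,0]},{"xyz": [0.1333,-0.2,0],"rot": [0,0,0]}]}}

```text
t: 10.7
tool_pos: [384.6, 120.2, 140.0]
eef_rot: [-0.001, 0.753, 0.658, -0.001]
force: [-0.0, -0.0, 0.2]
gripper_width: 51.2
grasp_force: 0.0
```

Run:
```python
from h import *
thin();plan([527,27,20],-.1358)
w,pw=wcam();t,pt=cam('top');sd,ps=cam('side');t0=cv2.imread('pics/top0.png')[:,:,::-1];s0=cv2.imread('pics/side0.png')[:,:,::-1]
c,s=np.cos(-.1358),np.sin(-.1358);rw=lambda x,y,z:[510.2+c*x-s*y,-89.4+s*x+c*y,z]
print('wrist sees tip?',proj(pw,rw(27,-55,134)))
z=lambda i,x0,y0,x1,y1,k:cv2.resize(np.ascontiguousarray(i[y0:y1,x0:x1]),None,fx=k,fy=k,interpolation=2)
A=np.hstack([z(t,230,205,305,265,5),cv2.resize(w,(375,300))])
B=np.hstack([z(s0,270,225,350,325,3),z(sd,270,225,350,325,3)]);B=cv2.copyMakeBorder(B,0,0,0,750-B.shape[1],0)
save(np.vstack([A,B]),'c3.png')
```

```text
thin y by x [-39.7 -39.2 -39.9 -39.4] x range [-14.2  18.6]
t 10.75 at [386.4 119.5 140.3] shift [-72.7 151.9 120.2] rot [-0.001  0.     0.   ] F [-0.3  0.5  0.4] w 51.6
wrist sees tip? [610.3624971  663.33247373]
```

View pics/c3.png

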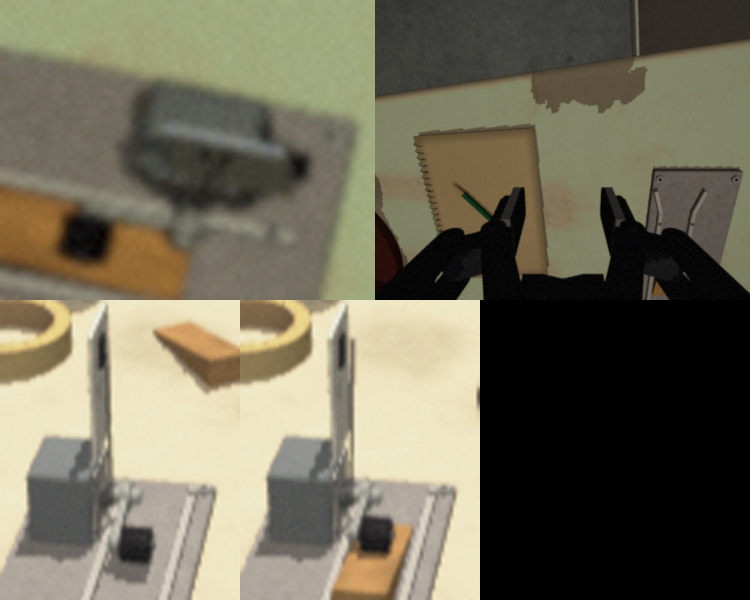

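The side view shows the wedge flat, with the roller lifted and the pointer leaning off the dial's upright. I'll confirm with the wrist camera facing the dial.

Scaled: -155 mm / 750 = -0.2067, -130 mm / 750 = -0.1733, -0.48 rad / 3.1416 = -0.1528.

Emit:
{"method": "play_rows", "body": {"rows": [{"xyz": [-0.02,0.0053,-0.06],"rot": [0,0,0]},{"xyz": [-0.0533,0.016,-0.1133],"rot": [-0.0318,0,0]},{"xyz": [-0.1,0.0267,-0.1533],"rot": [-0.07,0,0]},{"xyz": [-0.1533,0.04,-0.1733],"rot": [-0.1114,0,0]},{"xyz": [-0.2067,0.0533,-0.1733],"rot": [-0.1528,0,0]}]}}

```text
t: 11.4
tool_pos: [409.9, -41.2, 273.9]
eef_rot: [0.182, 0.732, 0.638, 0.157]
force: [0.7, -0.8, -0.9]
gripper_width: 51.2
grasp_force: 0.0
```

Run:
```python
from h import *
s=ctrl.read_state();w=s['eef_rot'];R=Ro.from_quat([w[1],w[2],w[3],w[0]]).as_matrix()
D=down(-.1358)@Ro.from_rotvec([-.72,0,0]).as_matrix()
print(s['tool_pos'],(R.T@(np.array([414,-136,270])-s['tool_pos'])).round(1),Ro.from_matrix(R.T@D).as_rotvec().round(3))
```

```text
[409.89616522 -41.24338054 273.88239783] [-93.3  13.2  11.6] [-0.235  0.004 -0.   ]
```

Scaled: -93 mm / 750 = -0.124, -85 mm / 750 = -0.1133, -0.235 rad / 3.1416 = -0.0748.

Emit:
{"method": "play_rows", "body": {"rows": [{"xyz": [-0.04,0.0053,0.0053],"rot": [-0.0255,0,0]},{"xyz": [-0.08,0.0107,0.0107],"rot": [-0.0509,0,0]},{"xyz": [-0.1133,0.016,0.0147],"rot": [-0.0748,0,0]},{"xyz": [-0.124,0.0173,0.0147],"rot": [-0.0748,0,0]},{"xyz": [-0.124,0.0173,0.0147],"rot": [-0.0748,0,0]}]}}

```text
t: 11.9
tool_pos: [410.8, -135.4, 266.3]
eef_rot: [0.262, 0.709, 0.614, 0.227]
force: [0.1, -0.6, 0.6]
gripper_width: 51.0
grasp_force: 0.0
```

Run:
```python
from h import *
w,p=wcam()
c,s=np.cos(-.1358),np.sin(-.1358);rw=lambda x,y,z:[510.2+c*x-s*y,-89.4+s*x+c*y,z]
u=[proj(p,rw(29,-40-100*np.sin(a),34+100*np.cos(a))) for a in(0,.13,.175,.22)];print(np.round(u,1))
x,y=map(int,u[1]);x0,y0=max(0,x-60),max(0,y-40);print(x0,y0)
save(cv2.resize(w[y0:y0+110,x0:x0+130],None,fx=5,fy=5,interpolation=2),'dial.png')
```

```text
[[328.8 184.9]
 [328.1 200.1]
 [327.6 205.1]
 [326.9 210. ]]
268 160
```

View pics/dial.png

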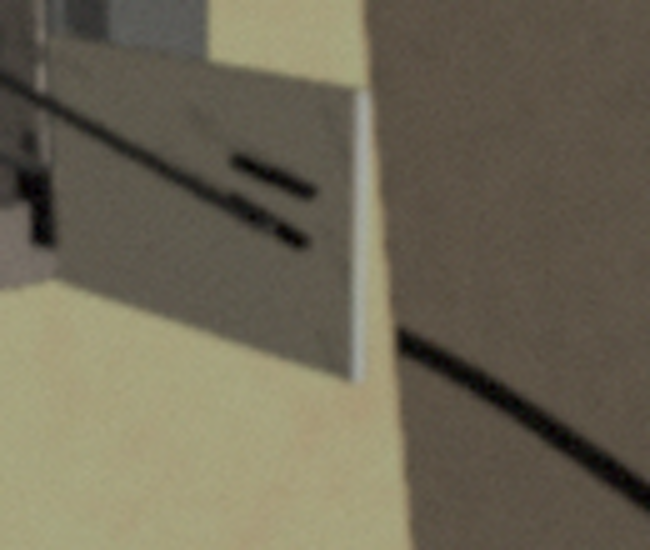

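The dial view shows the first mark at crop (275,177) and the second at (270,220). The pointer line runs from (0,75) to (220,200), so it appears close to the second mark, but this oblique view has parallax. I'll quantify that.

Run:
```python
from h import *
s=ctrl.read_state();w=s['eef_rot'];p=dict(optics.camera_params('wrist'))
T=np.eye(4);T[:3,:3]=Ro.from_quat([w[1],w[2],w[3],w[0]]).as_matrix();T[:3,3]=s['tool_pos']
M=T@np.array(p['T_tool_cam']);K=np.array(p['camera_matrix'])
c,sn=np.cos(-.1358),np.sin(-.1358);Rr=np.array([[c,-sn,0],[sn,c,0],[0,0,1]])
def on(q,x):
    f=np.array([268+q[0]/5,160+q[1]/5,1]);d=Rr.T@M[:3,:3]@np.linalg.inv(K)@f;o=Rr.T@(M[:3,3]-[510.2,-89.4,0]);return (o+d*(x-o[0])/d[0])[1:]
ang=lambda P:np.arctan2(-(P[0]+40),P[1]-34)
for n,q in(('m1',(235,160)),('m1',(313,192)),('m2',(232,200)),('m2',(305,243)),('dial top',(360,92)),('dial top',(360,380))):
    P=on(q,30);print(n,P.round(1),ang(P).round(3))
for x in(30,28,26,24,22):
    A,B=on((5,78),x),on((220,199),x);print(x,A.round(1),B.round(1),'dir',np.arctan2(-(B-A)[0],(B-A)[1]).round(3),'ang',ang(A).round(3),ang(B).round(3))
```

```text
m1 [-47.4 115. ] 0.091
m1 [-49.7 135.3] 0.095
m2 [-54.7 114. ] 0.181
m2 [-58.8 133.3] 0.187
dial top [-31.5 146.5] -0.075
dial top [-79.8 147.2] 0.338
30 [-41.9  43.3] [-55.1 110.7] dir 0.193 ang 0.201 0.194
28 [-41.3  46.4] [-54.3 113.2] dir 0.193 ang 0.104 0.179
26 [-40.7  49.4] [-53.6 115.6] dir 0.193 ang 0.045 0.165
24 [-40.1  52.5] [-52.9 118.1] dir 0.193 ang 0.005 0.152
22 [-39.5  55.6] [-52.2 120.5] dir 0.193 ang -0.023 0.14
```

Parallax-free line direction: the pointer measures 0.193, against 0.113 and 0.209 measured for the marks (true 0.13 and 0.22). That puts it at about 0.20: valid, but closer to the limit than I want. I'll regrasp and draw the wedge back 5 mm.

Scaled: 140 mm / 750 = 0.1867, 130 mm / 750 = 0.1733, 0.68 rad / 3.1416 = 0.2165.

Emit:
{"method": "play_rows", "body": {"rows": [{"xyz": [0.04,0,0],"rot": [0.0382,0,0]},{"xyz": [0.0867,0,0],"rot": [0.0828,0,0]},{"xyz": [0.1333,0,0],"rot": [0.1273,0,0]},{"xyz": [0.1733,0,0],"rot": [0.1719,0,0]},{"xyz": [0.1867,0,0],"rot": [0.2165,0,0]}]}}

```text
t: 12.45
tool_pos: [431.1, 11.3, 267.6]
eef_rot: [0.028, 0.751, 0.66, 0.024]
force: [0.1, 0.5, 0.7]
gripper_width: 51.2
grasp_force: 0.0
```

```bash
python3 -c "
from h import *
plan([524.2,-1,142],-.1358)"
```

```text
t 12.45 at [431.1  11.3 267.6] shift [-1.000e-01  8.460e+01  1.321e+02] rot [0.073 0.001 0.007] F [0.1 0.5 0.7] w 51.2
```

Scaled: 130 mm / 750 = 0.1733, 100 mm / 750 = 0.1333, 0.04 rad / 3.1416 = 0.0127.

Emit:
{"method": "play_rows", "body": {"rows": [{"xyz": [0,0.0333,0.04],"rot": [0.0127,0,0]},{"xyz": [0,0.0667,0.0867],"rot": [0.0127,0,0]},{"xyz": [0,0.1,0.1333],"rot": [0.0127,0,0]},{"xyz": [0,0.112,0.1733],"rot": [0.0127,0,0]},{"xyz": [0,0.112,0.1733],"rot": [0.0127,0,0]}]}}

```text
t: 12.95
tool_pos: [522.2, -4.8, 138.9]
eef_rot: [0.011, 0.753, 0.658, 0.01]
force: [0.5, -0.3, -0.1]
gripper_width: 51.1
grasp_force: 0.0
```

Emit:
{"method": "play_rows", "body": {"rows": [{"xyz": [0,0,0],"rot": [0,0,0]}]}}

```text
t: 13.05
tool_pos: [522.7, -5.3, 142.7]
eef_rot: [0.012, 0.753, 0.657, 0.011]
force: [0.4, -0.3, -0.2]
gripper_width: 51.3
grasp_force: 0.0
```

```bash
python3 -c "
from h import *
plan([518.4,-40.9,19.7],-.1358);print(ctrl.read_state()['eef_rot'])"
```

```text
t 13.05 at [522.7  -5.3 142.7] shift [-35.9  -3.6 122.9] rot [ 0.034 -0.001  0.   ] F [ 0.4 -0.3 -0.2] w 51.3
[0.01249687 0.75329822 0.65746142 0.01140637]
```

Scaled: 85 mm / 750 = 0.1133, 75 mm / 750 = 0.1, 0.034 rad / 3.1416 = 0.0108.

Emit:
{"method": "play_rows", "body": {"rows": [{"xyz": [-0.0267,-0.0027,0.0267],"rot": [0.0108,0,0]},{"xyz": [-0.048,-0.004,0.0667],"rot": [0.0108,0,0]},{"xyz": [-0.048,-0.004,0.1],"rot": [0.0108,0,0]},{"xyz": [-0.048,-0.004,0.1133],"rot": [0.0108,0,0]},{"xyz": [-0.048,-0.004,0.1133],"rot": [0.0108,0,0]}]}}

```text
t: 13.55
tool_pos: [517.8, -41.8, 58.0]
eef_rot: [0.0, 0.754, 0.657, 0.001]
force: [0.5, 0.1, 0.8]
gripper_width: 51.3
grasp_force: 0.0
```

```bash
python3 -c "
from h import *
plan([518.4,-40.9,19.7],-.1358)"
```

```text
t 13.55 at [517.8 -41.8  58. ] shift [ 0.9  0.4 38.3] rot [ 0.001 -0.001 -0.002] F [0.5 0.1 0.8] w 51.3
```

Emit:
{"method": "play_rows", "body": {"rows": [{"xyz": [0.0012,0.0005,0.016],"rot": [0,0,0]},{"xyz": [0.0012,0.0005,0.032],"rot": [0,0,0]},{"xyz": [0.0012,0.0005,0.0453],"rot": [0,0,0]},{"xyz": [0.0012,0.0005,0.0507],"rot": [0,0,0]},{"xyz": [0.0012,0.0005,0.0507],"rot": [0,0,0]}]}}

```text
t: 14.05
tool_pos: [518.0, -41.4, 18.7]
eef_rot: [-0.0, 0.754, 0.657, 0.001]
force: [0.8, -0.0, 0.6]
gripper_width: 51.1
grasp_force: 0.0
```

Emit:
{"method": "play_rows", "body": {"rows": [{"xyz": [0,0,0],"rot": [0,0,0]},{"xyz": [0,0,0],"rot": [0,0,0]},{"xyz": [0,0,0],"rot": [0,0,0]},{"xyz": [0,0,0],"rot": [0,0,0]},{"xyz": [0,0,0],"rot": [0,0,0]}], "jaw": -1, "squeeze": 25}}

```text
t: 14.55
tool_pos: [518.8, -41.6, 19.8]
eef_rot: [0.0, 0.754, 0.657, 0.001]
force: [-1.5, 0.6, 4.6]
gripper_width: 31.3
grasp_force: 25.6
```

Scaled: 5 mm / 750 = 0.0067, 4 mm / 750 = 0.0053.

Emit:
{"method": "play_rows", "body": {"rows": [{"xyz": [0.0027,0,0],"rot": [0,0,0]},{"xyz": [0.0053,0,0],"rot": [0,0,0]},{"xyz": [0.0067,0,0],"rot": [0,0,0]},{"xyz": [0.0067,0,0],"rot": [0,0,0]},{"xyz": [0.0067,0,0],"rot": [0,0,0]}]}}

```text
t: 15.05
tool_pos: [519.5, -37.3, 19.8]
eef_rot: [0.001, 0.754, 0.656, 0.001]
force: [-2.3, -3.1, 6.1]
gripper_width: 31.3
grasp_force: 25.7
```

```bash
python3 -c "
from h import *
thin();plan([518.4,-40.9,19.7],-.1358)"
```

```text
thin y by x [-35.5 -35.  -35.6 -35.1] x range [-14.1  18.7]
t 15.1 at [519.5 -37.3  19.8] shift [-3.7 -0.6  0.1] rot [ 0.002  0.    -0.003] F [-1.7 -4.   5.2] w 31.1
```

Emit:
{"method": "play_rows", "body": {"rows": [{"xyz": [0,0,0],"rot": [0,0,0]},{"xyz": [0,0,0],"rot": [0,0,0]},{"xyz": [0,0,0],"rot": [0,0,0]},{"xyz": [0,0,0],"rot": [0,0,0]},{"xyz": [0,0,0],"rot": [0,0,0]}], "jaw": 0.2}}

```text
t: 15.6
tool_pos: [519.3, -36.4, 19.4]
eef_rot: [0.0, 0.754, 0.657, 0.001]
force: [0.5, -0.3, 0.1]
gripper_width: 51.2
grasp_force: 0.0
```

Scaled: -120 mm / 750 = -0.16, -90 mm / 750 = -0.12.

Emit:
{"method": "play_rows", "body": {"rows": [{"xyz": [0,0,-0.0133],"rot": [0,0,0]},{"xyz": [0,0,-0.0333],"rot": [0,0,0]},{"xyz": [0,0,-0.0733],"rot": [0,0,0]},{"xyz": [0.0133,0,-0.12],"rot": [0,0,0]},{"xyz": [0.0533,0,-0.16],"rot": [0,0,0]}]}}

```text
t: 16.1
tool_pos: [524.8, 1.8, 141.9]
eef_rot: [0.001, 0.755, 0.656, 0.001]
force: [1.5, 0.4, -1.2]
gripper_width: 51.0
grasp_force: 0.0
```

Scaled: -125 mm / 750 = -0.1667, -120 mm / 750 = -0.16, -0.2 rad / 3.1416 = -0.0637.

Emit:
{"method": "play_rows", "body": {"rows": [{"xyz": [0.04,-0.04,0],"rot": [0,0,0]},{"xyz": [0.0533,-0.08,-0.04],"rot": [0,0,0]},{"xyz": [0.04,-0.1267,-0.08],"rot": [0,0,0]},{"xyz": [0.0133,-0.16,-0.12],"rot": [-0.0318,0,0]},{"xyz": [-0.0267,-0.16,-0.1667],"rot": [-0.0637,0,0]}]}}

```text
t: 16.6
tool_pos: [400.2, 0.4, 264.9]
eef_rot: [0.076, 0.749, 0.654, 0.067]
force: [0.9, -0.4, 0.5]
gripper_width: 51.1
grasp_force: 0.0
```

Run:
```python
from h import *
thin()
s=ctrl.read_state();w=s['eef_rot'];R=Ro.from_quat([w[1],w[2],w[3],w[0]]).as_matrix()
D=down(-.1358)@Ro.from_rotvec([-.72,0,0]).as_matrix()
print(s['tool_pos'],(R.T@(np.array([411,-105,266])-s['tool_pos'])).round(1),Ro.from_matrix(R.T@D).as_rotvec().round(3))
```

```text
thin y by x [-35.  -35.  -35.6 -35.1] x range [-14.1  18.6]
[401.41748382  -3.20371643 271.98221865] [-99.5  21.4  11.2] [-0.5    0.002  0.   ]
```

Scaled: -128 mm / 750 = -0.1707, -120 mm / 750 = -0.16, -0.5 rad / 3.1416 = -0.1592.

Emit:
{"method": "play_rows", "body": {"rows": [{"xyz": [-0.0333,0.0067,0.004],"rot": [-0.0414,0,0]},{"xyz": [-0.08,0.016,0.008],"rot": [-0.0828,0,0]},{"xyz": [-0.1267,0.0267,0.0133],"rot": [-0.1241,0,0]},{"xyz": [-0.16,0.0267,0.0147],"rot": [-0.1592,0,0]},{"xyz": [-0.1707,0.0267,0.0147],"rot": [-0.1592,0,0]}]}}

```text
t: 17.15
tool_pos: [404.6, -131.1, 256.3]
eef_rot: [0.26, 0.709, 0.615, 0.226]
force: [0.8, -0.5, 0.1]
gripper_width: 51.3
grasp_force: 0.0
```

Emit:
{"method": "play_rows", "body": {"rows": [{"xyz": [0,0,0],"rot": [0,0,0]}]}}

```text
t: 17.25
tool_pos: [405.6, -131.9, 257.4]
eef_rot: [0.26, 0.71, 0.615, 0.226]
force: [-0.6, -0.9, 0.2]
gripper_width: 51.1
grasp_force: 0.0
```

Run:
```python
from h import *
w,p=wcam()
c,s=np.cos(-.1358),np.sin(-.1358);rw=lambda x,y,z:[510.2+c*x-s*y,-89.4+s*x+c*y,z]
x,y=map(int,proj(p,rw(29,-53,133)));x0,y0=max(0,x-70),max(0,y-50);print(x,y,x0,y0)
save(cv2.resize(w[y0:y0+110,x0:x0+130],None,fx=5,fy=5,interpolation=2),'dial2.png')
```

```text
341 204 271 154
```

View pics/dial2.png

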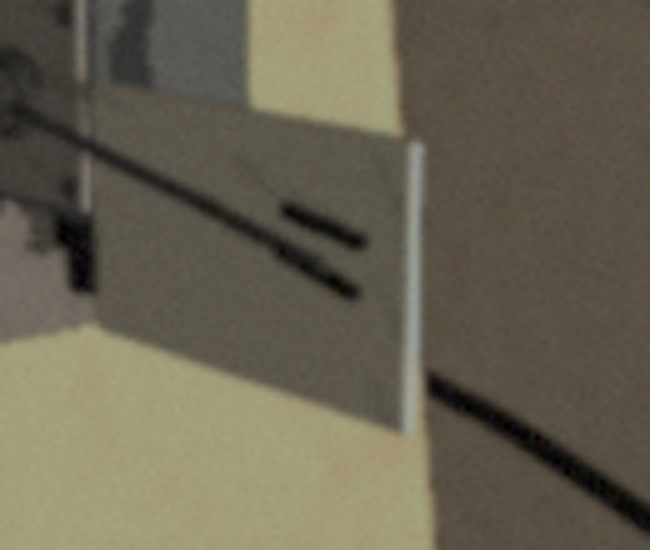

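After the pull-back, the pointer runs from (20,108) to (275,240) with slope 0.518. That lies between the first mark's 0.455 and the second mark's 0.608, so the lever is at about 0.17 rad. The wedge's thin end is about 35 mm past the roller line, the wedge is flat, and the gripper is clear.

```bash
python3 -c "
from rig import close_job
print(close_job())"
```

```text
the job is handed in; nothing more can be done
None
```

The job is handed in: the wedge lies flat under the roller with its thin end about 35 mm past the roller line, the lever measures about 0.17 rad (between the marks), and the gripper is clear; it peaked at about 0.20–0.21 before I drew the wedge back 4–5 mm, and no verdict was returned.

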